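# Seat the turned lid of a powder pot

### The arm

A 6-joint arm with a two-finger parallel gripper is mounted at the origin on the work surface. World frame = base frame: x ahead of the robot, y to its left, z up, the work surface at z = 0. Lengths are in m, angles in degrees, forces in N, time in s.
With the tool pointing down it reaches from about 0.25 to 0.725 m from the base axis. Payload 9.7 kg.
Tool frame: the origin (TCP) lies between the finger pads; the fingertips stand 19 mm ahead of it and the grasp point (between the pads) is the TCP; z points along the fingers, y is the line along which they close (so a half turn about z gives the same grasp; the last joint's range is limited). The gripper opens to 85 mm and grips with 20 to 120 N. Pads are 22 mm wide; open, the fingers measure 114 mm over their backs; the gripper's body (76 mm by 85 mm) begins 54 mm behind the grasp point. The pads swing forward as they close: fully open they stand 13 mm farther back than shut.
Start: joints at [-64.114, 4.979, 10.078, 95.1, 0, 90], TCP at [0.24, -0.495, 0.25] pointing down, gripper open.
Joint ranges: [-179.16, 179.16], [-48.56, 103.87], [-65.8, 70.77], [-126.05, 130.52], [-82.76, 87.17], [-180, 180]. Speed limits (degrees/s): [127.2, 127.2, 147.25, 180, 180, 180].

### API

Orientations are given as [roll, pitch, yaw] about the fixed x, y, z axes, in that order (R = Rz(yaw) Ry(pitch) Rx(roll)).
In Python, from workcell import telemetry, camera, calibration, workorder gives the robot as it stands.
- The arm moves only by the tool play_rows, never from a script. Its argument "increments" is a list of rows, each a list of 3 entries, a list of its own where there are three numbers: the shift along the tool's x, y, z in mm, then the turn, a rotation vector about the tool's x, y, z in degrees, then the closure, from 0 (fully open) to 1 (shut). In form: [[[x, y, z], [ax, ay, az], jaw], ...]. A call has 1 to 20 rows; each row is the pose to reach, as a shift and turn from the pose commanded when the call began, along the tool's axes at that moment; what a row does not reach only later rows make up. A row lasts 1/10 s, in which the tool goes at most 50 mm and 8.59 degrees, less where a joint would pass 70% of its speed; a pose out of reach is approached as far as the arm can. A call with a gripper value outside its range is refused whole. The fingers move at their own pace and stop on an object; "grip_force" is the grip in N (left out, the last holds). Time passes only in rows, so rows that repeat a pose let the fingers close. It gives the time, the measured TCP pose, the force, the opening and the grip force at its end, in the units of the state.
- telemetry.get_obs(): the state, without advancing time (a new reading comes with each control period).
- camera(name): name is "scene" or "side" or "wrist"; returns (picture, depth): 400x640x3 uint8, red, green, blue; 400x640 float32, m along the optical axis (not along the pixel's ray), 0 where there is no reading.
- calibration(name): a dict with "vertical_fov" (degrees; the focal length in pixels is half the picture's height over the tangent of half this angle, whatever the lens; pixels are square), "cx", "cy" (the principal point, pixels), "rvec" (rotation vector, rad) and "tvec" (3), from world to camera coordinates, as OpenCV has them; the wrist camera has in their place "hand_eye" (4x4, takes a point from camera to tool coordinates, whose origin is the TCP and whose axes are the flange's). Camera axes: x right, y down, z forward; pixel columns grow to the right and rows downward; lengths in m; the calibration is good to about 2 mm. A picture is of the moment at which its call begins: read the wrist's pose just before it. calibration takes no time and is no camera call.
- workorder.job_done(): hands the job in; it is judged then, once.
The state is a dict: "time": time; "q": joint angles; "qd": joint speeds; "joint_efforts": joint torques, N m; "ee_pos": TCP position; "tcp_rot": TCP orientation; "wrist_force": force on the tool from outside, world axes, zero at the start; "torque": the same for the moment, N m; "opening": finger opening in m; "grasp_force": force on a finger pad.
Only numpy, scipy, OpenCV 4.12 (cv2) and the standard library are available. Lean on these libraries where they do the work, as an engineer would, in place of code of your own. Each camera call takes 0.05 s, during which the arm holds its last target. There are 200 camera calls.

### The job

One of the two powder pots has its lid turned out of line: the lid's two tongues are riding on top of the rim. Turn that lid by its handle until the tongues are over the notches in the pot's rim, seat it fully home so that it lies level and flush, and let go; do not disturb the other pot's lid, which is already home.

Things in the scene. Friction and masses are not known exactly. Their poses are not given: they have to be found in the camera images.
- pot: Steel pot bolted down, 156 mm across, rim 100 mm above its origin (centre of underside, z up). Its rim wall, 5 mm thick, has two notches 44 mm wide, 18 mm deep, on its own +x and -x sides. Its loose lid rides 10 mm too high at first, tongues lying on the rim 28 to 90 deg out of line, either way. Within 10 deg of line they drop in. Home, the lid rests on a ledge, its top flush with the rim.
- lid_grip (a point): Handle centre of that pot's lid (0.3-0.65 kg): a disc 140 mm across, 18 thick, its lowest 8 mm always inside the rim with 3 mm play; two tongues 16 wide reach 89 mm from the axis on its +x and -x; ends alike, any fits. Handle: black bar along lid x, 90 long, 16 wide, 16 high, on end posts; centre 32 mm above the disc's top, 142 mm above the pot's origin at first, 132 when home; z up.
- other_pot: The second pot, the same in every way as the first, bolted down a hand's width or more away; left and right may be swapped. Origin at the centre of its underside, notches on its own +x and -x sides. On both pots a thin dark seal on the ledge shows in an empty notch, and small wire loops stick out on the pot's own +y and -y sides, a quarter turn from the notches.
- other_lid_grip (a point): Handle centre of the second pot's lid, the same as the first lid but already home: tongues down in the notches, top flush with the rim, this point 132 mm above the bench. To be left alone.
Not all that is in view belongs to the job. Leave any green, red or yellow look-alike of the part that bears lid_grip alone.

How it is judged (in metres and radians):
At the end, for the whole second after the job is handed in: The lid is home on its pot and released: its handle's centre within 12 mm of the pot's axis and 128 to 136 mm above the pot's origin (132 when home), level to 4 degrees, its tongues within 15 degrees of the notches' line, either way round; the other lid's handle within 15 mm of where it was (horizontal distance between lid_grip and pot below 0.012 m and z of lid_grip in the frame of pot between 0.128 and 0.136 m and angle between lid_grip's own z axis and vertical below 0.07 rad and angle between the x axis of lid_grip and the x axis of pot, either way round below 0.26 rad and distance of other_lid_grip from where it was at the start of the episode below 0.015 m); the robot touches nothing.
It fails at once if the other pot's lid is lifted or shifted by more than 15 mm (distance of other_lid_grip from where it was at the start of the episode above 0.015 m).
It also fails if it takes over 35 s, if anything falls off the work surface, if the arm or the gripper's body presses on something with over 40 N, if the wrist force passes 120 N, or if a joint passes its speed limit or range.

## Working session

There is one attempt and no reset: what is moved stays moved. The work goes in short steps, Python scripts to look and compute and a tool call to move; the robot and the scene stay as the last step left them, time stands still between calls to the robot, and variables do not carry over. Pictures are saved under pics/ and viewed, at most 10 in all, crops included, and the job is handed in when it is done.

Besides the shell and the picture viewer there is one more tool, called after "Call:" as name(argument=value, ...), one argument or row to a line, values as JSON. play_rows: Moves the arm, as the interface text tells. Its arguments: {"type":"object","properties":{"increments":{"type":"array"},"grip_force":{"type":"number"}},"required":["increments"]}

```bash
mkdir -p pics; cat > h.py <<'E'
import numpy as np, cv2
from workcell import telemetry, camera, calibration, workorder
from scipy.spatial.transform import Rotation as R
def cam(name):
    o=telemetry.get_obs(); im,d=camera(name); c=calibration(name)
    f=200/np.tan(np.radians(c["vertical_fov"])/2)
    if name=="wrist":
        T=np.eye(4);T[:3,:3]=R.from_euler('xyz',o["tcp_rot"],degrees=True).as_matrix();T[:3,3]=o["ee_pos"]
        M=T@np.array(c["hand_eye"])
    else:
        M=np.eye(4);r=cv2.Rodrigues(np.array(c["rvec"],float))[0];M[:3,:3]=r.T;M[:3,3]=-r.T@np.array(c["tvec"]).ravel()
    return im,d,(f,c["cx"],c["cy"]),M
def cloud(d,k,M):
    f,cx,cy=k;v,u=np.mgrid[:400,:640]
    P=np.stack([(u-cx)/f*d,(v-cy)/f*d,d],-1)
    W=P@M[:3,:3].T+M[:3,3]; W[d==0]=np.nan
    return W
def save(n,im): cv2.imwrite("pics/"+n,im[...,::-1])
E
python3 - <<'E'
from h import *
print(telemetry.get_obs())
for n in("scene","side"):
    im,d,k,M=cam(n); save(n+".png",im); np.savez(n+".npz",im=im,d=d,k=k,M=M); print(n,k,M.round(3),calibration(n),(d>0).mean())
E
```

```text
{'time': 0.0, 'q': array([-6.41126450e+01,  5.01038217e+00,  1.00351120e+01,  9.50994832e+01,
       -1.26730697e-03,  9.00006375e+01]), 'qd': array([-0.01157711, -0.01027847,  0.14330205,  0.03694823, -0.03995303,
       -0.04820974]), 'joint_efforts': array([-4.30910518e-06, -5.20387852e+01,  4.64809406e+01,  1.61589333e-02,
       -7.12288306e-05, -2.86328721e-06]), 'ee_pos': array([ 0.24003876, -0.49463157,  0.24959583]), 'tcp_rot': array([-1.79925247e+02,  1.26813759e-03,  2.58867192e+01]), 'wrist_force': array([ 0.43690426,  0.70003035, -0.10556864]), 'torque': array([ 0.04389846, -0.08002816,  0.03519941]), 'grasp_force': 0.0, 'opening': 0.0852846854338584}
scene (np.float64(471.0137168178859), 319.38325926461584, 204.00147527362935) [[-0.831  0.286 -0.478  0.972]
 [ 0.557  0.444 -0.702  0.718]
 [ 0.012 -0.849 -0.528  0.727]
 [ 0.     0.     0.     1.   ]] {'vertical_fov': 46.013715960748364, 'cx': 319.38325926461584, 'cy': 204.00147527362935, 'rvec': array([ 0.72421731,  2.40962072, -1.33437724]), 'tvec': array([0.39935209, 0.02065525, 1.35259131])} 0.9958359375
side (np.float64(471.4830582201559), 324.8420995779373, 196.55904730324775) [[-0.877 -0.353  0.325  0.024]
 [-0.479  0.621 -0.62   0.681]
 [ 0.016 -0.7   -0.714  0.998]
 [ 0.     0.     0.     1.   ]] {'vertical_fov': 45.97267231810232, 'cx': 324.8420995779373, 'cy': 196.55904730324775, 'rvec': array([ 0.69166242, -2.67096677,  1.09686931]), 'tvec': array([0.33151843, 0.28384926, 1.12714058])} 0.995875
```

View pics/scene.png

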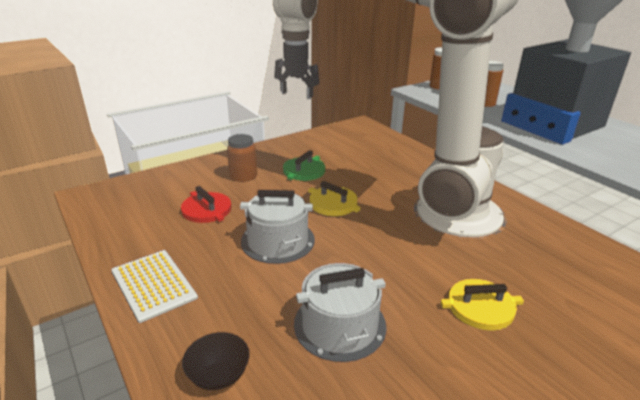

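View pics/side.png

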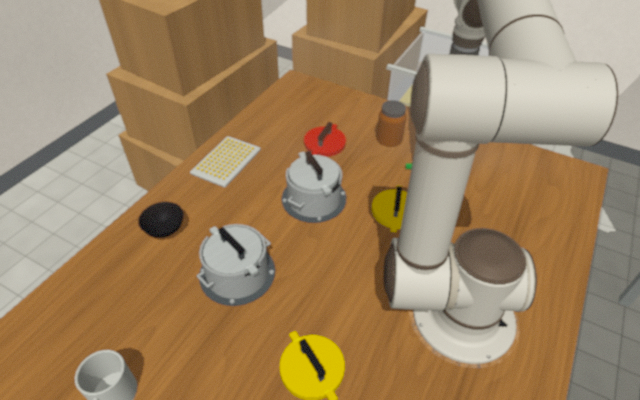

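The candidates are the far pot at scene (277,225) / side (314,185) and the near pot at scene (342,305) / side (235,260). The red (206,205), green (304,168) and yellow (333,200; 482,303) lids on the bench are look-alikes. I'll measure both pots' handles and lid heights from both cameras and check a close crop.

```bash
python3 - <<'E'
from h import *
crops=[]
for n,boxes in (("scene",((225,170,330,265),(285,250,400,360))),("side",((275,140,355,225),(185,215,285,305)))):
    z=np.load(n+".npz");im=z["im"];W=cloud(z["d"],z["k"],z["M"])
    for x0,y0,x1,y1 in boxes:
        w=W[y0:y1,x0:x1].reshape(-1,3);c=im[y0:y1,x0:x1].reshape(-1,3).astype(int)
        h=w[(c.max(1)<75)&(w[:,2]>.115)]
        b=h[h[:,2]>np.nanmax(h[:,2])-.02]
        v=np.linalg.svd((b-b.mean(0))[:,:2],full_matrices=False)[2][0]
        t=w[(c.min(1)>110)&(w[:,2]>.08)&(w[:,2]<.135)]
        print(n,"handle",((b.min(0)+b.max(0))/2).round(3),"top99",np.percentile(h[:,2],[50,95,99]).round(4),"ang",np.degrees(np.arctan2(v[1],v[0])).round(1),len(b),"greytop",t[:,:2].min(0).round(3),t[:,:2].max(0).round(3),np.percentile(t[:,2],[50,75,90,97]).round(4))
        crops.append(cv2.resize(im[y0:y1,x0:x1],(400,300),interpolation=cv2.INTER_CUBIC))
save("crops.png",np.vstack([np.hstack(crops[:2]),np.hstack(crops[2:])]))
E
```

```text
scene handle [ 0.506 -0.155  0.14 ] top99 [0.1449 0.1483 0.1491] ang 144.3 188 greytop [ 0.429 -0.223] [ 0.582 -0.079] [0.1063 0.1077 0.1086 0.1097]
scene handle [0.544 0.17  0.132] top99 [0.1362 0.1392 0.1401] ang -18.6 369 greytop [0.457 0.088] [0.629 0.246] [0.0975 0.0984 0.0992 0.1001]
side handle [ 0.5   -0.154  0.143] top99 [0.1479 0.1516 0.1524] ang 146.0 115 greytop [ 0.428 -0.237] [ 0.581 -0.081] [0.1089 0.1104 0.1116 0.1129]
side handle [0.54  0.168 0.135] top99 [0.139  0.1421 0.143 ] ang 162.0 193 greytop [0.457 0.085] [0.628 0.244] [0.0997 0.101  0.1021 0.1035]
```

View pics/crops.png

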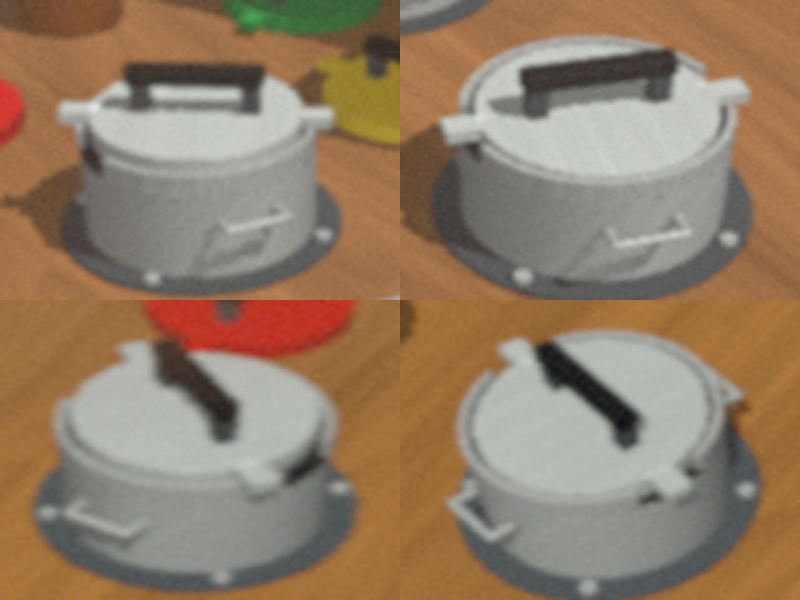

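The far pot, handle at about (0.505,-0.155), has the raised lid: disc top 109 mm, handle 142 mm, and dark empty notches beside the tongues at side crop (300,465) and scene crop (92,155). The near pot's lid is flush at 100 mm. I'll move above the far pot.

Call:
play_rows(
  increments=[
    [[40,-20,-20],[0,0,0],0],
    [[80,-40,-50],[0,0,0],0],
    [[125,-60,-60],[0,0,0],0],
    [[170,-80,-60],[0,0,0],0],
    [[215,-105,-60],[0,0,0],0],
    [[260,-125,-60],[0,0,0],0],
    [[300,-150,-60],[0,0,0],0],
    [[340,-170,-60],[0,0,0],0],
    [[387,-190,-60],[0,0,0],0],
    [[387,-190,-60],[0,0,0],0],
    [[387,-190,-60],[0,0,0],0],
  ],
)

```text
time: 1.2
ee_pos: [0.5058, -0.1539, 0.3096]
tcp_rot: [-180.0, 0.1, 26.0]
wrist_force: [-0.4, 0.3, 0.8]
opening: 0.0855
grasp_force: 0.0
```

```bash
python3 - <<'E'
from h import *
im,d,k,M=cam("wrist"); save("w1.png",im); np.savez("w1.npz",im=im,d=d,k=k,M=M)
o=telemetry.get_obs();print(o["q"],o["ee_pos"],o["tcp_rot"],o["time"],calibration("wrist")["hand_eye"],k)
E
```

```text
[-1.70244231e+01  3.85842113e+00  1.56142996e+01  1.01812108e+02
 -1.55863775e-02  1.37032461e+02] [ 0.50525232 -0.15478234  0.30989224] [-1.79973080e+02  5.17689823e-02  2.59431358e+01] 1.25 [[ 5.91727110e-04 -9.50830575e-01 -3.09710942e-01  8.04194148e-02]
 [ 9.99999796e-01  6.37308121e-04 -4.59946873e-05  6.71123994e-04]
 [ 2.41114453e-04 -3.09710851e-01  9.50830758e-01 -1.22990107e-01]
 [ 0.00000000e+00  0.00000000e+00  0.00000000e+00  1.00000000e+00]] (np.float64(316.0016921793615), 317.6781995002868, 198.86142910740972)
```

View pics/w1.png

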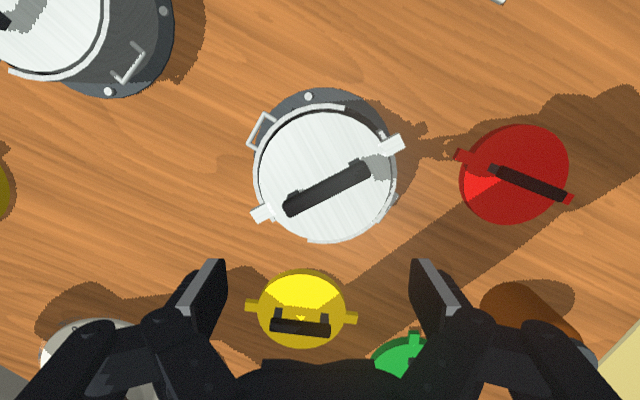

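Wrist view: the silver pot is at (325,175). Its handle runs from (287,208) to (365,168), the wire loop is at (262,130), and the tongues are at (398,145) and (262,213). I'll rectify to the rim plane to get the notch and loop angles.

```bash
cat > top.py <<'E'
from h import *
def fit(W,zl,zh,c,rmax,rmin=0):
    w=W.reshape(-1,3);r=np.hypot(*(w[:,:2]-c).T);return w[(w[:,2]>zl)&(w[:,2]<zh)&(r<rmax)&(r>rmin)]
def rect(im,k,M,c,z,half=.11,N=550):
    s=2*half/N;g=np.array([(i,j) for i in(0,N) for j in(0,N)],float)
    X=np.c_[c[0]-half+g[:,0]*s,c[1]+half-g[:,1]*s,np.full(4,z)]  # u->+x, v->-y
    P=(X-M[:3,3])@M[:3,:3];f,cx,cy=k
    px=np.c_[P[:,0]/P[:,2]*f+cx,P[:,1]/P[:,2]*f+cy]
    return cv2.warpPerspective(im,cv2.getPerspectiveTransform(px.astype(np.float32),g.astype(np.float32)),(N,N),flags=cv2.INTER_CUBIC)
E
python3 - <<'E'
from top import *
z=np.load("w1.npz");im,d,k,M=[z[n] for n in("im","d","k","M")];W=cloud(d,k,M)
c=np.array([.505,-.153])
p=fit(W,.103,.116,c,.085);print("disc z",np.median(p[:,2]))
q=p[np.hypot(*(p[:,:2]-c).T)<.072]
e=cv2.minEnclosingCircle(q[:,:2].astype(np.float32));print("disc",e)
# handle
h=fit(W,.13,.16,c,.06);print("handle c",(h.min(0)+h.max(0))/2,h.mean(0),np.median(h[:,2]));b=cv2.minAreaRect(((h[:,:2]-c)*1000).astype(np.float32));print(b)
# tongues
t=fit(W,.103,.116,c,.095,.080);print("tongue ang",np.degrees(np.arctan2(t[:,1]-c[1],t[:,0]-c[0])).round()[::8])
# rim z per angle at r 74.5-77
w=fit(W,.02,.107,c,.0775,.0735);a=np.degrees(np.arctan2(w[:,1]-c[1],w[:,0]-c[0]))
for i in range(-180,180,6):
    m=(a>=i)&(a<i+6)
    if m.any():print(i,m.sum(),w[m,2].max().round(3),np.median(w[m,2]).round(3),end=" | ")
l=fit(W,.03,.095,c,.12,.082);print("\nloop ang");al=np.degrees(np.arctan2(l[:,1]-c[1],l[:,0]-c[0]));print(np.histogram(al,np.arange(-180,181,10))[0])
save("w1r.png",rect(im,k,M,c,.1))
E
```

```text
disc z 0.10915763686103405
disc ((0.5050144791603088, -0.15300558507442474), 0.07207582145929337)
handle c [ 0.5057474  -0.16212324  0.14337986] [ 0.50730689 -0.16205118  0.14782529] 0.14874049457114308
((0.16435623168945312, -9.479576110839844), (16.82388687133789, 89.9255142211914), 54.09401321411133)
tongue ang [-35. -36. -36. -37. -36. -38. -37. -39. -37. -39. -38. -40. -38. -40.
 -39. -41. -40. -42. -40. -42. -41. -43. -42. -44. -43. -44. -43. -45.
 -44. -45. -45. -46. 145. 147. 149. 151. 152. 155.]
-162 6 0.1 0.099 | -36 13 0.106 0.082 | -30 19 0.083 0.082 | -24 25 0.084 0.082 | -18 26 0.083 0.082 | -12 29 0.083 0.082 | -6 30 0.084 0.082 | 0 21 0.1 0.083 | 6 27 0.1 0.099 | 12 23 0.1 0.099 | 18 15 0.101 0.098 | 24 9 0.098 0.088 | 60 2 0.061 0.06 | 66 19 0.064 0.062 | 96 20 0.063 0.061 | 144 5 0.106 0.104 | 156 2 0.1 0.099 | 162 2 0.1 0.1 | 
loop ang
[ 0  0  0  0  0  0  0 24 32 53  1  0  0  0  0  3  0  0  0  0  0  0  0  0
 18 67 49 54  0  0  0  0  0  0  0  0]
```

View pics/w1r.png

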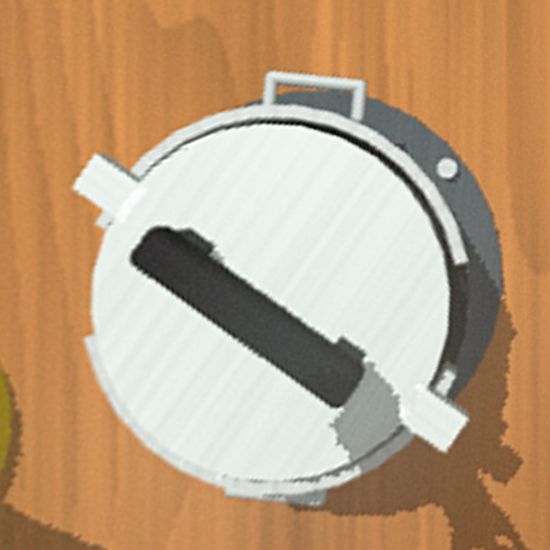

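The rectified view shows the right notch from (460,262) to (445,378), the left notch from (105,222) to (90,338), and the loop at (315,95). The pot centre is near (275,300), and the handle is about 30° clockwise of the notches. I'll recompute with this centre.

```bash
python3 - <<'E'
from top import *
z=np.load("w1.npz");im,d,k,M=[z[n] for n in("im","d","k","M")];W=cloud(d,k,M)
c=np.array([.505,-.162])
q=fit(W,.1065,.113,c,.075)
e=cv2.minEnclosingCircle(q[:,:2].astype(np.float32));print("disc",e)
r=fit(W,.097,.103,c,.082,.07)
from scipy.optimize import least_squares
s=least_squares(lambda p:np.hypot(r[:,0]-p[0],r[:,1]-p[1])-.0757,c,loss='soft_l1',f_scale=.001).x;print("rim centre",s)
c=s
h=fit(W,.13,.16,c,.06);b=cv2.minAreaRect(((h[:,:2]-c)*1000).astype(np.float32));print(b)
t=fit(W,.102,.116,c,.095,.080);a=np.degrees(np.arctan2(t[:,1]-c[1],t[:,0]-c[0]));print("tongues",np.median(a[a<60]),np.median(a[a>60]))
w=fit(W,.02,.103,c,.0775,.0735);a=np.degrees(np.arctan2(w[:,1]-c[1],w[:,0]-c[0]))
for i in range(-180,180,4):
    m=(a>=i)&(a<i+4)
    if m.any():print(i,m.sum(),np.median(w[m,2]).round(3),end=" | ")
l=fit(W,.03,.095,c,.12,.082);l=l[l[:,1]>c[1]+.06];print("\nloop ang",np.degrees(np.arctan2(l[:,1]-c[1],l[:,0]-c[0])).min(),np.degrees(np.arctan2(l[:,1]-c[1],l[:,0]-c[0])).max(),np.median(l[:,2]))
E
```

```text
disc ((0.5046901702880859, -0.16245821118354797), 0.07502651959657669)
rim centre [ 0.5051545  -0.16261953]
((0.009855270385742188, 0.13994598388671875), (16.823883056640625, 89.92552185058594), 54.0940055847168)
tongues -34.777714363005224 143.78286732054437
-172 5 0.099 | -168 13 0.099 | -164 10 0.099 | -160 14 0.099 | -156 13 0.099 | -152 13 0.099 | -148 14 0.099 | -144 12 0.099 | -140 12 0.099 | -136 12 0.099 | -132 14 0.099 | -128 12 0.1 | -124 15 0.099 | -120 15 0.099 | -116 15 0.099 | -112 14 0.099 | -108 15 0.099 | -104 15 0.099 | -100 14 0.1 | -96 17 0.099 | -92 15 0.099 | -88 19 0.099 | -84 15 0.099 | -80 18 0.099 | -76 17 0.099 | -72 18 0.099 | -68 17 0.099 | -64 18 0.099 | -60 16 0.099 | -56 20 0.099 | -52 16 0.099 | -48 20 0.099 | -44 2 0.099 | -32 10 0.1 | -28 21 0.099 | -24 27 0.088 | -20 20 0.082 | -16 18 0.082 | -12 18 0.082 | -8 18 0.082 | -4 19 0.082 | 0 17 0.082 | 4 20 0.082 | 8 14 0.082 | 12 22 0.1 | 16 21 0.099 | 20 20 0.099 | 24 20 0.099 | 28 22 0.099 | 32 22 0.099 | 36 20 0.099 | 40 21 0.099 | 44 21 0.099 | 48 20 0.1 | 52 21 0.099 | 56 20 0.099 | 60 19 0.099 | 64 21 0.099 | 68 21 0.099 | 72 19 0.099 | 76 19 0.099 | 80 20 0.099 | 84 21 0.099 | 88 19 0.099 | 92 18 0.099 | 96 19 0.099 | 100 17 0.099 | 104 17 0.099 | 108 17 0.099 | 112 17 0.099 | 116 16 0.099 | 120 18 0.099 | 124 16 0.099 | 128 17 0.099 | 132 16 0.099 | 136 13 0.099 | 152 16 0.1 | 156 4 0.1 | 
loop ang 68.24106638769123 99.5978631092326 0.06171490248261835
```

Measured: pot axis at (0.505,-0.1625), notch line at -5.7° (loop check -6°), handle at -35.9°, bar top about 0.149. The lid must turn +30° about world z. I'll align with the handle above it first.

Call:
play_rows(
  increments=[
    [[0,1,10],[0,0,-8],0],
    [[-1,2,20],[0,0,-16],0],
    [[-2,4,30],[0,0,-24],0],
    [[-3,6,40],[0,0,-32],0],
    [[-3,7,50],[0,0,-40],0],
    [[-3,7,60],[0,0,-48],0],
    [[-3,7,70],[0,0,-56],0],
    [[-3,7,80],[0,0,-64],0],
    [[-3,7,90],[0,0,-72],0],
    [[-3,7,100],[0,0,-80],0],
    [[-3,7,100],[0,0,-88],0],
    [[-3,7,100],[0,0,-96],0],
    [[-3,7,100],[0,0,-104],0],
    [[-3,7,100],[0,0,-112],0],
    [[-3,7,100],[0,0,-118],0],
    [[-3,7,100],[0,0,-118],0],
    [[-3,7,100],[0,0,-118],0],
  ],
)

```text
time: 2.95
ee_pos: [0.5052, -0.1635, 0.2104]
tcp_rot: [-180.0, 0.0, 143.6]
wrist_force: [0.8, 0.4, 1.0]
opening: 0.085
grasp_force: 0.0
```

```bash
python3 - <<'E'
from top import *
im,d,k,M=cam("wrist"); W=cloud(d,k,M);save("w2.png",im)
o=telemetry.get_obs();print(o["q"].round(1),o["ee_pos"].round(4),o["tcp_rot"].round(2))
c=np.array([.505,-.1625]);h=fit(W,.135,.165,c,.06);h=h[np.abs((h[:,:2]-c)@[np.sin(.628),np.cos(.628)])<.014]
b=cv2.minAreaRect(((h[:,:2]-c)*1000).astype(np.float32));print(b,np.percentile(h[:,2],[50,98]))
E
```

```text
[-17.9   1.7   2.2  90.5  -0.   18.5] [ 0.5053 -0.1633  0.2104] [-1.8000e+02  1.0000e-02  1.4364e+02]
((-0.8979148864746094, -0.308319091796875), (15.827680587768555, 89.57826232910156), 54.17821502685547) [0.14906828 0.15046829]
```

View pics/w2.png

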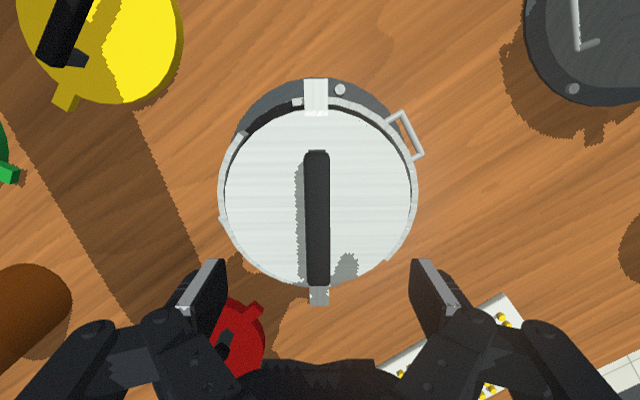

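The bar (317,150)–(317,288) runs along the tool x axis, centred between the fingers. I'll descend 68 mm and close.

Call:
play_rows(
  increments=[
    [[0,0,25],[0,0,0],0],
    [[0,0,50],[0,0,0],0],
    [[0,0,68],[0,0,0],0],
    [[0,0,68],[0,0,0],0],
    [[0,0,68],[0,0,0],1],
    [[0,0,68],[0,0,0],1],
    [[0,0,68],[0,0,0],1],
    [[0,0,68],[0,0,0],1],
    [[0,0,68],[0,0,0],1],
    [[0,0,68],[0,0,0],1],
    [[0,0,68],[0,0,0],1],
    [[0,0,68],[0,0,0],1],
  ],
  grip_force=40,
)

```text
time: 4.2
ee_pos: [0.5059, -0.1627, 0.1428]
tcp_rot: [180.0, 0.1, 143.9]
wrist_force: [-1.3, -0.8, 6.2]
opening: 0.0151
grasp_force: 39.8
```

Gripped: opening 15 mm. I'll turn +30° about world z (−30 in the tool frame) and then lower 9 mm.

Call:
play_rows(
  increments=[
    [[0,0,0],[0,0,-5],1],
    [[0,0,0],[0,0,-10],1],
    [[0,0,0],[0,0,-15],1],
    [[0,0,0],[0,0,-20],1],
    [[0,0,0],[0,0,-25],1],
    [[0,0,0],[0,0,-30],1],
    [[0,0,0],[0,0,-30],1],
    [[0,0,0],[0,0,-30],1],
    [[0,0,2],[0,0,-30],1],
    [[0,0,4],[0,0,-30],1],
    [[0,0,6],[0,0,-30],1],
    [[0,0,8],[0,0,-30],1],
    [[0,0,9],[0,0,-30],1],
    [[0,0,9],[0,0,-30],1],
  ],
)

```text
time: 5.6
ee_pos: [0.5058, -0.1626, 0.1337]
tcp_rot: [-180.0, 0.0, 173.9]
wrist_force: [-1.6, -1.0, 1.0]
opening: 0.0152
grasp_force: 39.2
```

It went down 9 mm without resistance. I'll nudge 2 mm more, release and rise.

Call:
play_rows(
  increments=[
    [[0,0,1],[0,0,0],1],
    [[0,0,2],[0,0,0],1],
    [[0,0,2],[0,0,0],1],
    [[0,0,1],[0,0,0],0],
    [[0,0,1],[0,0,0],0],
    [[0,0,1],[0,0,0],0],
    [[0,0,1],[0,0,0],0],
    [[0,0,1],[0,0,0],0],
    [[0,0,1],[0,0,0],0],
    [[0,0,-20],[0,0,0],0],
    [[0,0,-50],[0,0,0],0],
    [[0,0,-90],[0,0,0],0],
    [[0,0,-130],[0,0,0],0],
    [[0,0,-130],[0,0,0],0],
  ],
)

```text
time: 7.0
ee_pos: [0.5069, -0.1629, 0.2689]
tcp_rot: [-179.9, 0.4, 173.9]
wrist_force: [0.1, 1.0, -1.1]
opening: 0.0853
grasp_force: 0.0
```

```bash
python3 - <<'E'
from top import *
im,d,k,M=cam("wrist"); W=cloud(d,k,M)
o=telemetry.get_obs();print(o["time"],o["ee_pos"].round(4),o["wrist_force"],o["opening"])
c=np.array([.505,-.1625])
w=fit(W,.12,.15,c,.055);b=cv2.minAreaRect(((w[:,:2]-c)*1000).astype(np.float32));print(b,np.percentile(w[:,2],[50,98]))
p=fit(W,.09,.115,c,.065);A=np.c_[p[:,:2]-c,np.ones(len(p))];s=np.linalg.lstsq(A,p[:,2],rcond=None)[0];print("disc plane",s, "tilt deg",np.degrees(np.hypot(s[0],s[1])))
r=fit(W,.09,.115,c,.0775,.0735);print("rim z",np.percentile(r[:,2],[5,50,95,99]))
save("w3.png",im)
E
```

```text
7.05 [ 0.5066 -0.1628  0.2661] [ 1.13665652 -0.24735722 -0.17426079] 0.08516625440238536
((-0.7125129699707031, -0.6308116912841797), (15.770207405090332, 89.13231658935547), 83.66668701171875) [0.13907556 0.14053359]
disc plane [0.00075713 0.00055024 0.09930683] tilt deg 0.053626530647883475
rim z [0.09574651 0.09922529 0.10038634 0.10089945]
```

View pics/w3.png

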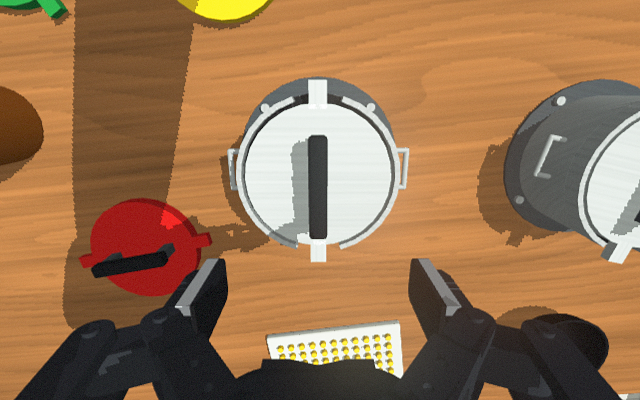

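The tongues at (317,95) and (318,250) sit in the notches. The disc is at 99.3 mm, level and flush with the rim, the handle line is -6.3°, and the gripper is clear. Handing in.

```bash
python3 -c "
from workcell import workorder
print(workorder.job_done())"
```

```text
the job is handed in; nothing more can be done
None
```

The far pot's lid is home: I turned it about 30° into line with the notches, and it measured flush with the rim and level to about 0.1°. I then released it and handed in the job at about 7 s, without touching the other pot's lid.

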